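# Seat a battery guide pin against the stop of a V-groove setting jig

## Task

Take the bright steel pin with the orange tail from the rod rack, lay it in the V-groove of the jig across the finger slot, short of the blue bridge and with its nose towards the red end stop, and let go. Then push on its tail so that it slides under the bridge until its nose comes up solidly against the brass anvil of the stop; press it there for a moment, firmly but gently (about 5 to 10 N on it, never over 20), and back away, leaving it in the groove touching the anvil. Do not touch the stop with the robot, and leave the other rods and loose things alone.

Things in the scene. Friction and masses are not known exactly. Their poses are not given: they have to be found in the camera images.
- pin: Round steel pin, 20 mm thick, 120 mm long, about 0.2 kg (varies), its last 20 mm at the tail orange. Origin at its middle on the axis; x runs along the axis from tail to nose (nose at +60 mm, bevelled to 13 mm over its last 5 mm; flat tail face at -60 mm). Lies level in any of the rack's three places, axis 45 mm above the table; its middle 60 mm is free all round, to 37 mm under the axis.
- pin_nose (a point): Centre of the pin's nose face, 60 mm along +x from the pin's middle; axes as the pin's.
- pin_tail (a point): Centre of the pin's flat orange tail face, where it is pushed; 60 mm along -x from the pin's middle.
- jig: Fixed jig: aluminium base plate 320 x 90 x 12 mm with a dark steel rail 44 mm wide, 42 mm high from the table, a 90-degree V-groove along it. Origin under the plate's centre, on the table; x along the groove towards the stop, z up. A pin lying in the V has its axis at y = 0, z = 45 mm (13 mm of it stands above the rail). Rail from x = -150 to -105 mm and from -55 to 150 mm.
- jig_slot (a point): Middle of the open finger slot that cuts the rail from x = -105 to -55 mm (floor at z = 12 mm), on the pin's rest axis: x = -80, y = 0, z = 45 mm in the jig's frame; axes as the jig's. With its middle here the pin rests on both parts of the rail, its nose 40 mm short of the bridge.
- jig_bridge (a point): Middle of the open blue bridge, on the pin's rest axis: x = 34, y = 0, z = 45 mm in the jig's frame. The bridge is 28 mm long along the groove, 44 mm wide, up to 79 mm above the table; the pin can only slide under it. In it an orange bar 12 mm thick, sprung down with 2 N, sits 2 mm low: the nose lifts it (a first resistance, not the stop) and then drags more: 3 to 12 N in all.
- stop: Red end-stop block, 52 mm wide, 22 mm thick, black knob on top (to 54 mm above the pin's axis), clamped on the rail, face 105 to 130 mm from the jig's middle. Origin: centre of its face, on the pin's axis; x along the groove, away from the pin. From the face a brass anvil, 16 mm across, stands 8 to 32 mm out towards the pin, screwed to a new setting each run (not measured: feel or look). The pin seats on its end.
- stop_axis (a point): A point 40 mm in front of the stop block's face on the pin's axis; no anvil reaches it. Feel from here on. In the anvil's end a steel feeler 8 mm thick stands 2 mm proud on a light spring (0.4 N); behind it the anvil is solid: the force grows steeply, so go slowly; over 20 N spoils the setting.
- rack: Fixed black and grey rack, 130 x 200 mm, holding three rods 65 mm apart (y = -65, 0, 65 mm), each along x, axis at z = 45 mm, on two V rests at x = -48 and 48 mm (18 mm thick, up to 42 mm high). Origin under its centre, on the table.
- brass_rod: Bystander: brass rod, same size as the pin, in another place of the rack. Origin at its middle.
- black_rod: Bystander: black plastic rod, same size as the pin, in another place of the rack. Origin at its middle.
- tape: Bystander: blue roll of tape, 90 mm across, 25 mm high, loose on the table. Origin at the centre of its underside.
- connector: Bystander: orange connector housing, 70 x 45 x 32 mm, loose. Origin at the centre of its underside.
- driver: Bystander: screwdriver lying on the table.
- cleaner: Bystander: white spray can, 60 mm across, 150 mm high, standing. Origin at the centre of its underside.

How it is judged (in metres and radians):
On the way, in this order (a step that is already met when the one before it is completed fails the run):
1. the pin lies in the V-groove, let go, its nose short of the bridge and pointing at the stop (y of pin in the frame of jig between -0.002 and 0.002 m and z of pin in the frame of jig between 0.043 and 0.047 m and angle between the x axis of pin and the x axis of jig, either way round below 0.03 rad and x of pin_nose in the frame of jig between -0.06 and 0.02 m and x of pin_tail in the frame of jig below -0.09 m and contact force between the fingers and pin below 0.1 N and linear speed of pin below 0.01 m/s), for 0.2 s.
2. the pin's nose is pressed against the end stop's anvil with over 3 N for 0.3 s (y of pin in the frame of jig between -0.002 and 0.002 m and z of pin in the frame of jig between 0.043 and 0.047 m and angle between the x axis of pin and the x axis of jig, either way round below 0.03 rad and contact force between pin and stop above 3 N), for 0.3 s.
At the end, for the whole second after the job is handed in: The pin lies at rest in the V-groove (axis within 2 mm of its rest position and within 0.03 rad of the groove's direction), its nose touching the anvil of the end stop (contact force over 0.1 N, 5 to 36 mm short of the block), and is released (y of pin in the frame of jig between -0.002 and 0.002 m and z of pin in the frame of jig between 0.043 and 0.047 m and angle between the x axis of pin and the x axis of jig, either way round below 0.03 rad and x of pin_nose in the frame of stop between -0.036 and -0.005 m and contact force between pin and stop above 0.1 N and linear speed of pin below 0.01 m/s).
It fails at once if the end stop is loaded with more than 20 N (contact force between pin and stop above 20 N).
It fails at once if the end stop is touched by the robot (contact force between any of the fingers, the arm and stop above 1 N).
It fails at once if another rod or bystander is moved by more than 15 mm (distance of any of brass_rod, black_rod, tape, connector, driver, cleaner from where it was at the start of the episode above 0.015 m).
It also fails if it takes over 61 s, if anything falls off the work surface, if the arm or the gripper's body presses on something with over 40 N, if the wrist force passes 120 N, or if a joint passes its speed limit or range.

## Robot

A 6-joint arm with a two-finger parallel gripper is mounted at the origin on the work surface. World frame = base frame: x ahead of the robot, y to its left, z up, the work surface at z = 0. Lengths are in mm, angles in degrees, forces in N, time in s.
With the tool pointing down it reaches from about 325 to 900 mm from the base axis. Payload 6.1 kg.
Tool frame: the origin (TCP) lies at the centre of the arm's flange, where the gripper is bolted on; the fingertips stand 182 mm ahead of it and the grasp point (between the pads) lies 164 mm ahead of it (pinch_z is the distance from the TCP to the grasp point, in mm); z points along the fingers, y is the line along which they close (so a half turn about z gives the same grasp; the last joint's range is limited). The gripper opens to 87 mm and grips with 3 to 60 N. Pads are 19 mm wide; open, the fingers measure 117 mm over their backs; the gripper's body (75 mm by 190 mm) begins 51 mm behind the grasp point.
Start: joints at [61.129, 12.628, 87.462, -0, 79.91, -7.225], TCP at [230.546, 580.918, 404.738] pointing down, gripper open.
Joint ranges: [-170.65, 170.65], [-52.31, 119.04], [5.05, 147.46], [-71.25, 251.25], [11.57, 151.72], [-153.62, 153.62]. Speed limits (degrees/s): [147.25, 147.25, 172.46, 180, 180, 180].

## Interface

Orientations are given as [roll, pitch, yaw] about the fixed x, y, z axes, in that order (R = Rz(yaw) Ry(pitch) Rx(roll)).
In Python, from rig import * gives the robot as it stands. The module is installed in compiled form; this text tells all that it offers. Calls block until the motion is done:
- reach(position, orientation): joint-space move of the TCP to a pose.
- move_l(position, frame=None, feed=150, threshold=None): straight line of the TCP; frame=None keeps the orientation; feed is the mean speed in mm/s. With threshold (N) it stops when the force on the tool has changed by that much, and returns True; else False.
- move_joints(angles): joint-space move.
- set_gripper(opening, newtons=None): finger opening in mm; newtons is the grip in N (None keeps the last); returns when the fingers have stopped.
- sleep(seconds).
- solve_ik(position, orientation): joint angles nearest the present ones, or None.
- state(): the state.
- snapshot(name): name is "scene" or "top"; returns a dict with "color" (480x640x3 uint8, red, green, blue), "range_z" (480x640 float32, mm along the optical axis (not along the pixel's ray), 0 where there is no reading), "mtx" (3x3 intrinsics, pixels), "dist" ([k1, k2, p1, p2, k3] as OpenCV has them; the pictures are not rectified), "R" (3x3) and "t" (3): a world point X has camera coordinates R X + t. Camera axes: x right, y down, z forward; pixel columns grow to the right and rows downward; lengths in mm; the calibration is good to about 2 mm. A picture is of the moment at which its call begins.
A pose or a line that the arm cannot do raises Unreachable and nothing moves.
- close_job(): hands the job in; it is judged then, once.
Trained networks look in the newest picture that a camera, given by its name, has taken for a name from the list of things; names that differ only in an ending like _2 or _b are one class to them, and where a whole thing is asked for, a point or a joint stands for the part that bears it (a point fixed in the world has none). Each returns a list of dicts, best first, with "conf" (0 to 1); they miss things now and then, are a little off and sometimes report something else, mostly with a low value. They report only what shows in the picture. A call takes as long as a camera call.
- recognise(camera, target): "pixel" ([column, row] in pixels, amid what is visible of it).
The state is a dict: "t": time; "joint_pos": joint angles; "dq": joint speeds; "tau": joint torques, N m; "position": TCP position; "tool_rot": TCP orientation; "contact_force": force on the tool from outside, world axes, zero at the start; "wrist_torque": the same for the moment, N m; "grip_width": finger opening in mm; "gripper_force": force on a finger pad.
Only numpy, scipy, OpenCV 4.12 (cv2) and the standard library are available. Lean on these libraries where they do the work, as an engineer would, in place of code of your own. Each camera call takes 0.05 s, during which the arm holds its last target. There are 200 camera calls.

## Working session

There is one attempt and no reset: what is moved stays moved. The work goes in short steps, each a Python script; the robot and the scene stay as the last script left them, time stands still between calls to the robot, and variables do not carry over. Pictures are saved under pics/ and viewed, at most 10 in all, crops included, and the job is handed in when it is done.

```bash
mkdir -p pics
cat > h.py <<'E'
from rig import *
import numpy as np, cv2
def save(s,n): cv2.imwrite('pics/'+n,s['color'][:,:,::-1])
def w(s,px,rz=None,plane=None):
    p=cv2.undistortPoints(np.array([[px]],float),s['mtx'],s['dist'])[0,0]
    d=np.array([p[0],p[1],1.]); R=np.array(s['R']);t=np.array(s['t'])
    if plane is not None:
        o=-R.T@t; v=R.T@d; return o+v*(plane-o[2])/v[2]
    if rz is None:
        c,r=int(round(px[0])),int(round(px[1])); a=s['range_z'][r-1:r+2,c-1:c+2]; rz=np.median(a[a>0]) if (a>0).any() else np.nan
    return R.T@(d*rz-t)
E
python3 - <<'E'
from h import *
np.set_printoptions(suppress=True,precision=1)
for c in('scene','top'):
    s=snapshot(c); save(s,c+'1.png'); np.savez(c+'1.npz',**s)
    print(c,'cam at',-np.array(s['R']).T@s['t'])
    for n in('pin','pin_nose','pin_tail','jig','jig_slot','jig_bridge','stop','rack','brass_rod','black_rod','tape','connector','driver','cleaner'):
        for r in recognise(c,n)[:2]: print(n,np.array(r['pixel']),round(r['conf'],2),w(s,r['pixel']))
print(state()['tool_rot'],state()['t'])
E
```

```text
scene cam at [795.8 399.2 856.4]
pin [358.  349.3] 0.97 [575.4 232.8  52. ]
pin_nose [355.7 346. ] 0.79 [575.  225.3  52.2]
pin_tail [358. 350.] 0.63 [576.  233.7  51.3]
jig [283.8 225.2] 0.93 [531.4 -88.   42.2]
jig [358.3 347.2] 0.54 [572.4 229.9  51.9]
jig_slot [283.9 223.4] 0.57 [527.8 -93.4  39.8]
jig_bridge [287.9 223.9] 0.91 [518.8 -91.4  32.5]
jig_bridge [359.7 345.8] 0.64 [569.1 229.7  53.8]
stop [255.4 164.1] 0.95 [ 500.1 -254.5   71.3]
rack [383.3 345.1] 0.88 [516.7 246.1   7.1]
brass_rod [420.2 319.8] 0.71 [440.6 257.4  53.4]
black_rod [386.4 334.9] 0.96 [512.9 241.8  49.9]
tape [213.1 153.3] 0.87 [ 550.9 -387.6   23.5]
tape [419.5 324. ] 0.75 [447.8 263.1  53.8]
connector [256.3 336.3] 0.63 [713.7  87.5  16.8]
connector [355.3 347.3] 0.21 [576.6 226.4  50.2]
driver [307.6 157.3] 0.54 [ 363.  -237.    24.7]
cleaner [408.9 460.5] 0.65 [644.9 427.2 149. ]
top cam at [ 396.9    1.5 1292.4]
pin [205.1 222. ] 0.93 [564.  228.5  52.4]
pin [204. 257.] 0.37 [492.3 234.7  11.6]
pin_nose [207.5 218.3] 0.58 [571.8 223.3  55. ]
pin_tail [208.5 220.2] 0.96 [567.6 220.7  56.4]
pin_tail
[... 173 characters left out ...]
 35.5]
jig_slot [274.3 160.7] 0.3 [709.4  88.   19.1]
jig_bridge [363.9 255.2] 0.72 [ 504.3 -111.7   38.7]
jig_bridge [519.5 240.9] 0.58 [ 547.  -459.8   20. ]
stop [364.4 253.7] 0.6 [ 507.5 -112.7   38.7]
stop [436.1 262.4] 0.59 [ 488.4 -254.2  100.1]
rack [203.7 256.2] 0.86 [491.3 228.7  48.3]
rack [210.2 220.3] 0.31 [567.7 217.3  54.8]
brass_rod [189.2 279.4] 0.73 [440.7 255.8  56.9]
black_rod [195.9 246.5] 0.78 [510.9 245.4  54.3]
tape [495.6 247.7] 0.68 [ 532.1 -410.     3.3]
connector [273.5 160.1] 0.62 [710.7  89.8  19.2]
driver [204.8 255.2] 0.65 [493.3 226.   50.7]
driver [426.4 328. ] 0.63 [ 352.5 -250.8   26. ]
cleaner [114.6 186.6] 0.94 [618.7 400.9 145.2]
[180.    0.  158.4] 1.5
```

Run:
```python
import cv2
a=cv2.imread('pics/scene1.png');b=cv2.imread('pics/top1.png')
cv2.imwrite('pics/rackjig_top.png',cv2.resize(b[170:340,140:490],(800,389),interpolation=cv2.INTER_CUBIC))
```

```text
(no output)
```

View pics/scene1.png

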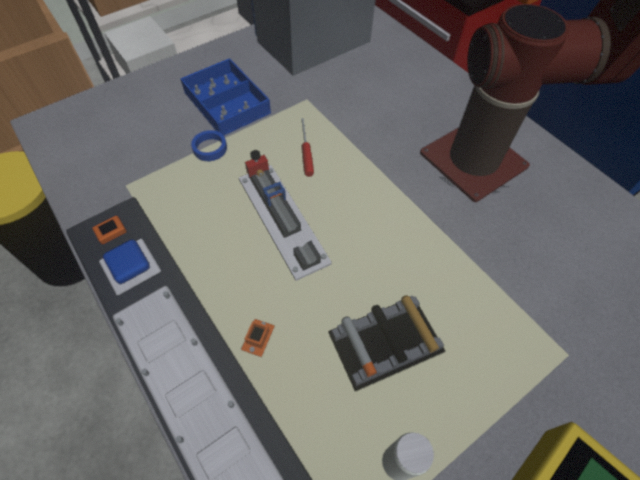

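View pics/rackjig_top.png

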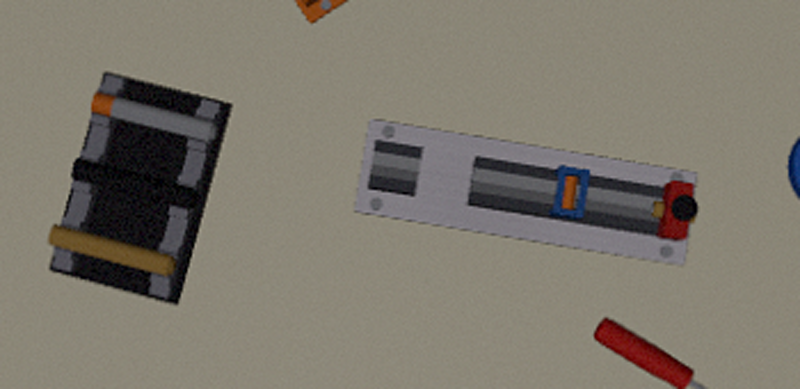

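The steel pin is in the rack place farthest from the robot. Its orange tail is at about (185,215) in the top image and its nose at about (233,226). The jig's stop is at the right (about (436,262)), so the pin already points roughly at it. Next I fit both from the depth clouds.

```bash
cat > fit.py <<'E'
from h import *
from scipy.optimize import least_squares
def cloud(s):
    v,u=np.nonzero(s['range_z']>0); z=s['range_z'][v,u]
    p=cv2.undistortPoints(np.c_[u,v].astype(float)[:,None],s['mtx'],s['dist'])[:,0]
    return (np.c_[p*z[:,None],z]-s['t'])@np.array(s['R']), s['color'][v,u].astype(float)
def fitpin(P,C,near,nrm=70,z0=45,zmin=41):
    m=(np.hypot(*(P[:,:2]-near).T)<nrm)&(P[:,2]>zmin)&(P[:,2]<62); Q=P[m]; K=C[m]
    def f(x):
        d=np.array([np.cos(x[2]),np.sin(x[2])]); q=Q[:,:2]-x[:2]
        return np.hypot(q@[-d[1],d[0]],Q[:,2]-x[3])-10
    y0=np.arctan2(*(np.linalg.svd(Q[:,:2]-Q[:,:2].mean(0),full_matrices=False)[2][0][::-1]))
    r=least_squares(lambda x:np.r_[f(x),3*(x[3]-z0)],[*Q[:,:2].mean(0),y0,z0],loss='soft_l1')
    x=r.x; d=np.array([np.cos(x[2]),np.sin(x[2])]); k=abs(f(x))<5; s=(Q[:,:2]-x[:2])@d; s=s[k]
    o=(K[k][:,0]-K[k][:,2])>40
    if o.any() and s[o].mean()>s.mean(): d=-d; s=-s
    lo,hi=np.percentile(s,[1,99]); c=x[:2]+d*(lo+hi)/2
    return c,np.degrees(np.arctan2(d[1],d[0])),x[3],hi-lo,len(s),o.sum()
def fitjig(P):
    m=(P[:,0]>420)&(P[:,0]<610)&(P[:,1]<70)&(P[:,1]>-310)
    Q=P[m]; plate=Q[(Q[:,2]>7)&(Q[:,2]<35)]; rail=Q[(Q[:,2]>32)&(Q[:,2]<50)]
    out=[]
    for A in(plate,rail):
        n=np.zeros((400,220),np.uint8); ij=((A[:,:2]-[410,-320])).astype(int)
        np.add.at(n,(ij[:,1].clip(0,399),ij[:,0].clip(0,219)),1)
        n=cv2.morphologyEx((n>0).astype(np.uint8),cv2.MORPH_CLOSE,np.ones((9,9)))
        n=cv2.morphologyEx(n,cv2.MORPH_OPEN,np.ones((9,9)))
        c=max(cv2.findContours(n,cv2.RETR_EXTERNAL,cv2.CHAIN_APPROX_NONE)[0],key=cv2.contourArea)
        (a,b),sz,an=cv2.minAreaRect(c); bx=cv2.boxPoints(((a,b),sz,an)); e=max(bx[1]-bx[0],bx[2]-bx[1],key=np.linalg.norm)
        out.append(((a+410.5,b-319.5),sz,np.degrees(np.arctan2(e[1],e[0]))))
    return out
E
python3 - <<'E'
from fit import *
np.set_printoptions(suppress=True,precision=1)
for c in('scene','top'):
    s=np.load(c+'1.npz'); P,C=cloud(s); print(c,'pin',fitpin(P,C,np.array([567,228.])))
    T=P[(abs(P[:,0]-600)<60)&(abs(P[:,1]+0)<60)];print('table z',np.median(T[:,2]),T[:,2].std())
    for j in fitjig(P): print('jig',j)
# image-based: plate corners & rail in top by plane projection
s=np.load('top1.npz')
f=lambda u,v:(140+u*350/800,170+v*170/389)
for n,u,v,z in[('pl-TL',374,119,12),('pl-BL',355,212,12),('pl-TR',697,172,12),('pl-BR',686,265,12),('rail0 top',376,142,42),('rail0 bot',370,190,42),('rail end slot top',477,157,42),('rail slot bot',469,206,42),('slotL top',423,148,42),('slotL bot',416,196,42),('bridge',571,191,79),('stopface',664,208,60),('anvil end',653,209,53),('tail',93,103,45),('nose',215,127,45)]: print(n,w(s,f(u,v),plane=z))
E
```

```text
scene pin (array([556.2, 228.1]), np.float64(-102.56034148110236), np.float64(52.11677381649244), np.float64(117.66448214760157), 326, np.int64(65))
table z 0.4639774335682866 9.357463152822037
jig ((512.5338363647461, -128.50465393066406), (320.4830322265625, 91.06884002685547), np.float32(82.14668))
jig ((513.2146759033203, -121.85411071777344), (98.7289047241211, 45.2255973815918), np.float32(82.56859))
top pin (array([554.3, 227.7]), np.float64(-101.81052482442789), np.float64(53.74178369747024), np.float64(118.55721143400507), 333, np.int64(47))
table z 2.55714046310099 8.775367565221185
jig ((510.0647888183594, -127.73471069335938), (318.4375, 97.31134033203125), np.float32(81.46923))
jig ((512.9736328125, -112.63201904296875), (78.19964599609375, 44.978240966796875), np.float32(82.27816))
pl-TL [575.6  19.2  12. ]
pl-BL [486.   34.5  12. ]
pl-TR [ 533.6 -292.5   12. ]
pl-BR [ 444.2 -282.5   12. ]
rail0 top [549.8  16.3  42. ]
rail0 bot [504.8  20.5  42. ]
rail end slot top [538.5 -78.2  42. ]
rail slot bot [492.6 -71.8  42. ]
slotL top [545.5 -27.7  42. ]
slotL bot [500.5 -22.4  42. ]
bridge [ 505.9 -161.7   79. ]
stopface [ 494.3 -250.8   60. ]
anvil end [ 493.7 -241.9   53. ]
tail [578.8 283.9  45. ]
nose [559.2 167.   45. ]
```

```bash
cat > ov.py <<'E'
from fit import *
J=np.array([510.5,-129.2]);JY=-97.9
def jw(x,y,z,J=J,a=JY):
    a=np.radians(a);return [J[0]+x*np.cos(a)-y*np.sin(a),J[1]+x*np.sin(a)+y*np.cos(a),z]
def proj(s,p): return cv2.projectPoints(np.array([p],float),cv2.Rodrigues(np.array(s['R']))[0],np.array(s['t'],float),s['mtx'],s['dist'])[0][0,0]
def draw(s,segs,box,k,name):
    u0,v0,u1,v1=box; im=cv2.resize(s['color'][v0:v1,u0:u1,::-1],None,fx=k,fy=k,interpolation=cv2.INTER_CUBIC)
    for a,b,c in segs:
        q=[tuple(int(t) for t in ((proj(s,p)-[u0,v0]+.5)*k)) for p in(a,b)]; cv2.line(im,*q,c,1)
    return im
def jigsegs(c=(0,255,0)):
    S=[]
    def rect(x0,x1,y,z):
        q=[jw(x0,-y,z),jw(x1,-y,z),jw(x1,y,z),jw(x0,y,z)]
        S.extend((q[i],q[(i+1)%4],c) for i in range(4))
    rect(-160,160,45,12);rect(-150,-105,22,42);rect(-55,150,22,42);rect(20,48,22,79)
    return S
def pinsegs(c,yaw,col=(255,0,255)):
    p=Pp=lambda x,y:jw(x,y,45,np.array(c),yaw)
    q=[p(-60,-10),p(60,-10),p(60,10),p(-60,10)]
    return [(q[i],q[(i+1)%4],col) for i in range(4)]
E
python3 - <<'E'
from ov import *
np.set_printoptions(suppress=True,precision=1)
for c in('scene','top'):
    s=np.load(c+'1.npz');P,C=cloud(s)
    # pin from fixed z=45 cylinder fit; colour bright points only
    d=np.array([np.cos(np.radians(-100)),np.sin(np.radians(-100))]);q=P[:,:2]-[567,226]
    m=(abs(q@[-d[1],d[0]])<18)&(abs(q@d)<50)&(P[:,2]>45)&(P[:,2]<65);Q=P[m]
    def f(x):
        e=np.array([np.cos(x[1]),np.sin(x[1])]); return np.hypot((Q[:,:2]-[x[0],226])@[-e[1],e[0]],Q[:,2]-45-x[2])-10
    r=least_squares(lambda x:np.r_[f(x),10*x[2]],[567,np.radians(-100),0],loss='soft_l1',f_scale=2)
    print(c,r.x[0],np.degrees(r.x[1]),r.x[2],m.sum())
s=np.load('top1.npz');t=np.load('scene1.npz')
g=jigsegs()+pinsegs([569,225.4],-100.5)
cv2.imwrite('pics/ov_top.png',draw(s,g,(170,190,460,300),2.75,''))
cv2.imwrite('pics/ov_scene.png',draw(t,g,(230,140,430,380),2.5,''))
E
```

```text
scene 569.2285330257455 -102.70685776203814 -0.9282861233495843 533
top 567.5959169396277 -102.85481426393203 1.3618718422184188 431
```

View pics/ov_top.png

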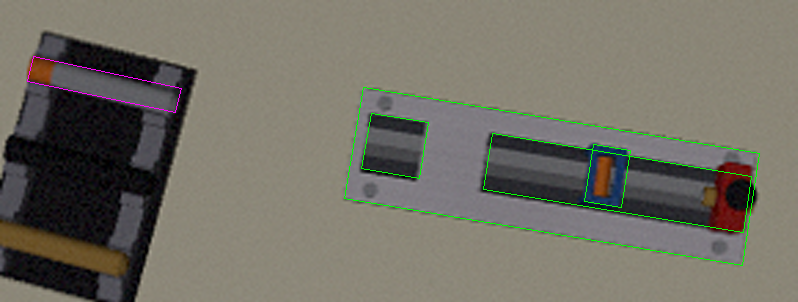

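View pics/ov_scene.png

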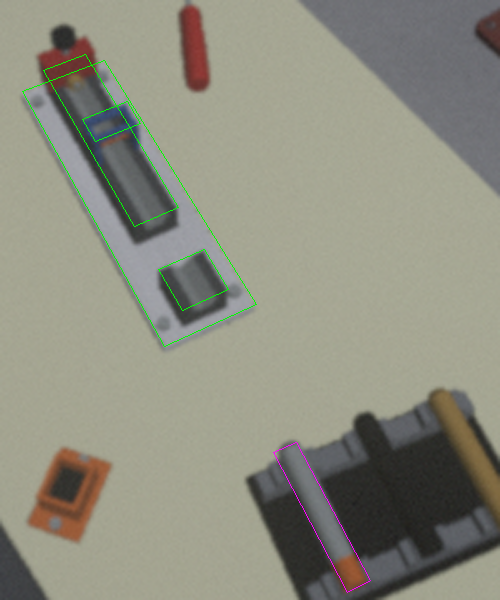

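The jig overlay fits well in both views. The pin outline is good to about 2 mm, and its yaw is nearer -102°. Next: pick.

Run:
```python
from ov import *
c=[568.5,226.3]; o=[180,0,78]
set_gripper(46,25)
reach([*c,300],o); move_l([*c,209],feed=120)
b=state(); set_gripper(0,25); s=state()
print(s['t'],s['grip_width'],s['gripper_force'],s['position'],s['tool_rot'],np.array(s['contact_force'])-b['contact_force'])
move_l([*c,290],feed=120); s=state()
print(s['t'],s['grip_width'],s['contact_force'])
x=jw(-80,0,0); reach([x[0],x[1],290],[180,0,180+JY]); s=state(); print(s['t'],s['position'],s['contact_force'])
for c in('scene','top'):
    q=snapshot(c);np.savez(c+'2.npz',**q)
q=[np.load(c+'2.npz') for c in('scene','top')]
cv2.imwrite('pics/held.png',np.hstack([draw(q[0],jigsegs(),(225,130,375,290),2.6,''),draw(q[1],jigsegs(),(290,190,445,350),2.6,'')]))
```

```text
5.7667 19.075341617970317 24.989084601402283 [569.16985374 226.19955183 209.55989168] [ 1.79882249e+02 -3.72170789e-02  7.79869188e+01] [ 4.2370097  -0.83067032 -0.41956295]
6.5917 18.962946431507184 [-0.96850789  0.60972092 -3.68412461]
7.675 [521.72086298 -49.34249429 289.88502914] [-0.72076465 -0.04387724 -2.50965229]
```

View pics/held.png

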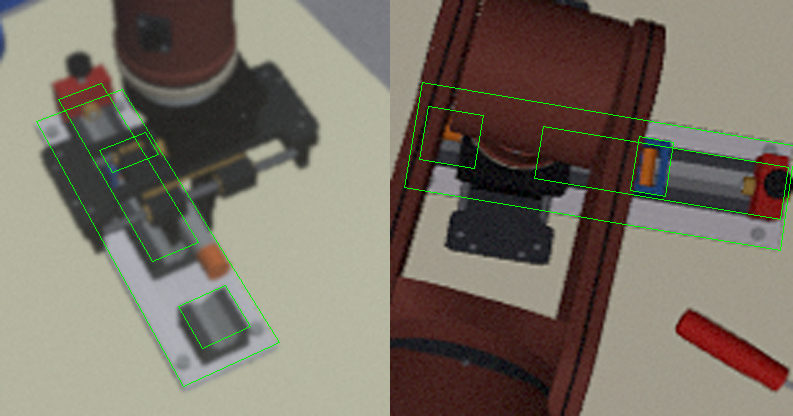

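The pin is held: the orange tail shows at about (213,260) in the left view, on the side away from the stop. Now I lower it into the groove and release.

Run:
```python
from ov import *
np.set_printoptions(suppress=True,precision=1)
x=jw(-80,0,0)
move_l([x[0],x[1],222],feed=120)
h=move_l([x[0],x[1],208],feed=12,threshold=5); s=state()
print(h,s['t'],s['position'],s['contact_force'],s['grip_width'])
set_gripper(46); s=state(); print(s['t'],s['position'],s['contact_force'])
sleep(.1)
move_l([x[0],x[1],290],feed=150)
y=jw(-200,0,0);reach([y[0],y[1],300],[180,0,180+JY]); set_gripper(0,25); sleep(.1)
for c in('scene','top'):
    q=snapshot(c);np.savez(c+'3.npz',**q)
print(state()['t'],state()['contact_force'],state()['grip_width'])
q=[np.load(c+'3.npz') for c in('scene','top')]
z=jw(-80,0,45); g=pinsegs(z[:2],JY)
cv2.imwrite('pics/laid.png',np.hstack([draw(q[0],g,(225,130,375,290),2.6,''),draw(q[1],g,(290,190,445,350),2.6,'')]))
```

```text
True 9.425 [522.1 -50.1 210.3] [ 1.8 -1.1  3.3] 19.55714259739043
10.1917 [521.2 -49.9 209.3] [ 1.1 -0.   0.4]
12.7417 [ 1.1  0.5 -0.1] 0.48244410746129357
```

View pics/laid.png

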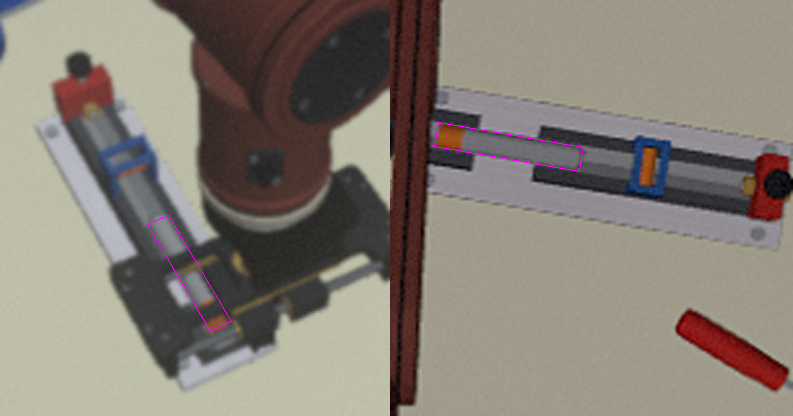

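The pin lies in the groove exactly on the predicted outline, its nose short of the bridge. Now I find the tail, then push through the bridge while logging the axial force.

```bash
cat > push.py <<'E'
from ov import *
np.set_printoptions(suppress=True,precision=2)
a=np.radians(JY); D=np.array([np.cos(a),np.sin(a)])
def go(x,z=226,**k): p=jw(x,0,z); return move_l(p,**k)
def fx(s): return -np.array(s['contact_force'])[:2]@D
def jx(s): return (np.array(s['position'])[:2]-J)@D
E
python3 - <<'E'
from push import *
go(-178,300,feed=150); go(-178,226,feed=120); sleep(.1); s=state(); b=fx(s); print('bias',b,s['t'],jx(s),s['position'])
h=go(-130,feed=20,threshold=2); s=state(); x0=jx(s); print('contact',h,x0,fx(s)-b,s['t'])
x=x0
for i in range(14):
    x+=6 ; h=go(x,feed=30,threshold=14); s=state(); print(round(s['t'],2),h,round(jx(s)-x0,2),round(fx(s)-b,2),round(s['contact_force'][2],2),round(s['position'][2],1))
    if h: break
E
```

```text
bias -0.4344644646414065 13.9083 -178.10994787147425 [535.61  47.13 227.14]
contact True -148.62257323157257 0.3140842477943374 15.3417
15.71 False 6.26 0.02 -0.28 225.8
16.06 False 12.28 -0.01 0.41 225.9
16.41 False 18.33 1.28 0.42 226.0
16.76 False 24.36 0.46 -0.31 226.0
17.11 False 30.34 1.29 -0.17 226.0
17.46 False 36.32 0.65 -0.46 226.0
17.81 False 42.32 1.2 0.39 226.0
18.16 False 48.33 1.9 1.36 226.0
18.51 False 53.68 5.73 0.51 226.1
18.86 False 59.66 6.33 0.9 226.1
19.21 False 65.67 5.67 1.05 226.1
19.56 False 71.65 5.45 0.24 226.1
19.91 False 77.64 5.27 0.26 226.1
20.26 False 83.69 5.17 0.36 226.1
```

Run:
```python
from push import *
b=-.43;x0=-148.62
s=state();print(s['t'],fx(s)-b)
h=go(x0+140,feed=5,threshold=4); s=state()
print(h,round(s['t'],2),round(jx(s)-x0,2),round(fx(s)-b,2),s['contact_force'])
sleep(.2)
s=state();print(round(s['t'],2),round(jx(s)-x0,2),round(fx(s)-b,2))
```

```text
20.2583 5.168301318805876
True 28.55 131.84 1.01 [0.08 0.57 0.16]
28.75 131.67 0.27
```

Contact came at about nose x = 112 mm, which matches the anvil seen in the image. The tool relaxed after the stop. Now I press in small steps to about 6 N above the 5.2 N drag.

Run:
```python
from push import *
b=-.43;x0=-148.62
x=jx(state())
for i in range(14):
    x+=.25; go(x,feed=5); sleep(.05)
    F=[]
    for k in range(3): F.append(fx(state())-b); sleep(.02)
    f=np.mean(F); s=state(); print(round(s['t'],2),round(x-x0,2),round(jx(s)-x0,2),round(f,2),np.ptp(F).round(2))
    if f>9: break
```

```text
29.15 131.92 131.92 0.75 0.42
29.5 132.17 132.05 2.36 0.55
29.85 132.42 132.15 4.16 0.66
30.2 132.67 132.27 6.1 0.43
30.55 132.92 132.34 7.15 1.46
30.9 133.17 132.43 7.58 0.48
31.25 133.42 132.53 8.23 0.51
31.6 133.67 132.62 9.51 0.71
```

Run:
```python
from push import *
b=-.43;x0=-148.62; x=x0+133.67
for i in range(8):
    x+=.25; go(x,feed=5); sleep(.05)
    F=[]
    for k in range(3): F.append(fx(state())-b); sleep(.02)
    f=np.mean(F); s=state(); print(round(s['t'],2),round(x-x0,2),round(jx(s)-x0,2),round(f,2),np.ptp(F).round(2))
    if f>12.7: break
sleep(.6); s=state(); print(s['t'],jx(s)-x0,fx(s)-b)
```

```text
31.95 133.92 132.71 10.24 1.0
32.3 134.17 132.8 11.42 0.99
32.65 134.42 132.89 12.21 0.83
33.0 134.67 132.99 13.18 1.15
33.6 132.97360651278441 12.202844423519476
```

Force rises linearly to 12–13 N total, about 7–8 N of it on the anvil, so the pin is seated. I back away and look.

Run:
```python
from push import *
go(-40,feed=60); s=state(); print(s['t'],fx(s)+.43)
go(-60,300,feed=150); p=jw(-200,0,330); reach(p,[180,0,180+JY]); 
q=[]
for c in('scene','top'): q.append(snapshot(c))
print(state()['t'])
z=jw(52,0,45); g=pinsegs(z[:2],JY)
cv2.imwrite('pics/end.png',np.hstack([draw(q[0],g,(235,140,335,250),4,''),draw(q[1],g,(365,205,465,315),4,'')]))
```

```text
34.1833 0.991460461637659
35.5667
```

View pics/end.png

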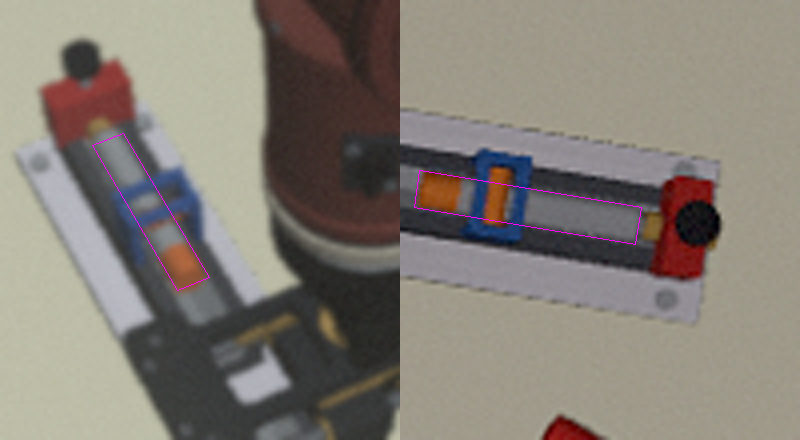

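The pin lies straight in the groove. Its nose, at about (640,222) in the right view, meets the brass anvil with no visible gap, and the tail is clear of the bridge.

```bash
python3 -c "
from rig import *
print(close_job())"
```

```text
the job is handed in; nothing more can be done
None
```

The pin lies in the groove with its nose seated on the anvil; I pressed it there with an estimated 7–8 N (12–13 N measured at the tool, less about 5 N bridge drag), backed the robot away and handed the job in at about 36 s, with no verdict shown.

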